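# Load a pipe offcut into a leaf drill jig

### The arm

A 7-joint arm with a two-finger parallel gripper is mounted at the origin on the work surface; the furniture and walls round the work are solid. World frame = base frame: x ahead of the robot, y to its left, z up, the work surface at z = 0. Lengths are in m, angles in rad, forces in N, time in s.
With the tool pointing down it reaches from about 0.425 to 1.025 m from the base axis. Payload 3.6 kg.
Tool frame: the origin (TCP) lies on the centre line of the jaws, within the pads' length; the fingertips stand 11 mm ahead of it and the grasp point (between the pads) lies 8 mm behind it; z points along the fingers, x is the direction in which the jaws open and shut, and the axes are right-handed (so a half turn about z gives the same grasp; the last joint's range is limited). The gripper opens to 85 mm and grips with 20 to 120 N. Pads are 22 mm wide; open, the fingers measure 114 mm over their backs; the gripper's body (76 mm by 85 mm) begins 54 mm behind the grasp point. The pads swing forward as they close: fully open they stand 13 mm farther back than shut.
Start: joints at [-1.405, 0.591, 0.048, 1.609, -0.033, 0.943, -0.034], TCP at [0.186, 0.701, 0.242] pointing down, gripper open.
Joint ranges: [-2.69, 2.69], [-0.47, 2.24], [-1.27, 1.36], [0.19, 2.51], [-1.53, 4.68], [0.08, 2.07], [-3.09, 3.09]. Speed limits (rad/s): [2.57, 2.57, 3.14, 3.14, 3.14, 3.14, 3.14].

### API

Orientations are given as a 3x3 rotation matrix whose columns are the frame's x, y, z axes.
In Python, from bench import arm gives the robot as it stands.
- The arm moves only by the tool send_rows, never from a script. Its argument "increments" is a list of rows, each a list of 2 entries, a list of its own where there are three numbers: the shift along the tool's x, y, z in units of 25 cm (1.0 is 25 cm), then the turn about the tool's z in units of 45 degrees (1.0 is 45 degrees). In form: [[[tx, ty, tz], roll], ...]. A call has 1 to 5 rows; each row is the pose to reach, as a shift and turn from the pose measured when the call began, along the tool's axes at that moment; what a row does not reach only later rows make up. A row lasts 1/12 s, in which the tool goes at most 41.7 mm and 7.16 degrees, less where a joint would pass 70% of its speed; a pose out of reach is approached as far as the arm can. A call with a number of a shift or a turn outside -1 to 1 is refused whole. A call with a gripper value outside its range is refused whole. "fingers" is the opening, from -1 (shut) to 1 (fully open), set as the call begins (left out, the last holds). The fingers move at their own pace and stop on an object; the grip force is fixed at half the most. Time passes only in rows, so rows that repeat a pose let the fingers close. It gives the time, the measured TCP pose, the force and the opening at its end, in the units of the state.
- arm.observe(): the state, without advancing time (a new reading comes with each control period).
- arm.capture(name): name is "scene" or "side" or "wrist"; returns the picture (480x640x3 uint8, red, green, blue); there is no depth.
- arm.camera_info(name): a dict with "intrinsics" (3x3 intrinsics, pixels), "R" (3x3) and "t" (3): a world point X has camera coordinates R X + t. Camera axes: x right, y down, z forward; pixel columns grow to the right and rows downward; lengths in m; the calibration is good to about 2 mm. A picture is of the moment at which its call begins: read the wrist's pose just before it. camera_info takes no time and is no camera call; for the wrist camera it gives the pose at the moment of the call.
- arm.close_job(): hands the job in, once; it reports no verdict.
The state is a dict: "time_s": time; "joint_pos": joint angles; "joint_vel": joint speeds; "effort": joint torques, N m; "tool_pos": TCP position; "eef_rot": TCP orientation; "ft_force": force on the tool from outside, world axes, zero at the start; "wrist_torque": the same for the moment, N m; "width": finger opening in m.
Only numpy, scipy, OpenCV 4.12 (cv2) and the standard library are available. Lean on these libraries where they do the work, as an engineer would, in place of code of your own. Each camera call takes 0.05 s, during which the arm holds its last target. There are 200 camera calls.

### The job

Load the drill jig by pushing only, with nothing gripped or lifted. Gently nudge the copper pipe offcut that lies at the foot of the sloping gutter up over the sprung catch until it is home against the steel stop and the catch has risen behind it, so that it stays there and does not roll back once you let go; only then tip the open steel leaf over and press it fully shut above the pipe. Leave everything else on the bench where it is.

Things in the scene. Friction and masses are not known exactly. Their poses are not given: they have to be found in the camera images.
- drill_jig: leaf drill jig, screwed down: plywood base 300 x 150 x 15 mm; origin at the centre of its underside on the bench, x along the jig uphill, y across, z up. An aluminium gutter climbs along +x to a hinge tower (x 84 to 112 mm, 76 mm wide, 95 mm high) that carries the leaf
- gutter: aluminium gutter of the jig, sloping 10 degrees. Origin mid-floor at its lower end (jig x -130, z 20 mm); x uphill along the floor, z square off it. Inside width 95 mm; walls 5 mm thick, 30 mm high; foot lip x 0 to 6 mm, 8 mm high; the dark steel stop's face is at x = 200 mm, 35 mm high; the catch lies in a mid-floor slot, x 108 to 161 mm, 22 mm wide
- gutter_foot (a point): the gutter's origin: centre line of the floor at the lower end
- home (a point): where the centre of the pipe lies when it touches the stop: x = 179 mm, 21 mm off the floor, in the gutter's frame; 72 mm above the bench
- pipe_center (a point): centre of the copper pipe offcut, 42 mm diameter, 90 mm long, about 0.16 kg, axis across the gutter, rolling freely. It starts against the foot lip (gutter x 22.5 mm) and rolls back there if let go below the catch. 1 to 3 N moves it: closed fingertips, lowered beyond the foot lip to 10 to 18 mm above the floor line, push mid-length on its lower side
- catch (a joint): dark steel sprung non-return catch, rad: 0 = risen, its tip 8 mm above the floor; 0.15 = pressed flush. A pipe pushed uphill presses it down by its own weight; it springs up behind a pipe that is within about 2 mm of the stop. A pipe let go then rolls back at most 2 to 3 mm and rests on it
- catch_tip (a point): upper edge of the catch's uphill end, in the middle of the gutter
- leaf (a joint): hinged steel leaf, rad: 0 = shut and level, 1.57 = upright, 1.9 to 2.2 = open, leaning back uphill. A stiff hinge (0.15 N m) holds it anywhere; 75 mm from the axis 2 to 4 N turns it. Plate 110 mm wide, 8 mm thick (bright outer half, dark inner keeper plate), 10 to 92 mm from the axis; outer face (top when shut) 2 mm beyond the axis. A 20 mm lip under its free end comes down before the pipe
- leaf_hinge (a point): middle of the leaf's hinge axis, which runs across the jig: 98 mm uphill of the jig's origin, 101 mm above the bench
- leaf_edge (a point): middle of the leaf's free edge, 92 mm from the hinge axis; it moves with the leaf
- ferrule_long: finished copper ferrule, 42 mm across, 70 mm tall, standing on the bench; origin at the centre of its foot; not to be disturbed
- ferrule_short: finished copper ferrule, 42 mm across, 35 mm tall, standing on the bench; origin at the centre of its foot; not to be disturbed
- mallet: beech mallet, 248 mm long, head 110 x 62 x 53 mm, lying on the bench; origin at the centre of its underside; not to be disturbed
- dividers: iron dividers, 169 x 46 x 9 mm, lying on the bench; not to be disturbed
- marker_pen: black marker pen, 138 mm long, lying on the bench; not to be disturbed
- slip_stone: pale slip stone, 100 x 36 x 12 mm, lying on the bench; not to be disturbed
There are look-alikes about, which are no part of the job. Leave any red look-alike of the part that bears pipe_center alone.

How it is judged:
By the outcome, as a careful person would: the job done as asked, in the order asked, and still so for the second after the job is handed in, with the robot touching nothing.
It also fails if it takes over 51 s, if anything falls off the work surface, if the arm or the gripper's body presses on something with over 40 N, if the wrist force passes 120 N, or if a joint passes its speed limit or range.

## Working session

There is one attempt and no reset: what is moved stays moved. The work goes in short steps, Python scripts to look and compute and a tool call to move; the robot and the scene stay as the last step left them, time stands still between calls to the robot, and variables do not carry over. Pictures are saved under pics/ and viewed, about 8 in all and at most 12, crops included, and the job is handed in when it is done.

Besides the shell and the picture viewer there is one more tool, called as name(argument=value, ...), one argument or row to a line, values as JSON. send_rows: Moves the arm, as the interface text tells. Shifts and turns lie within -1 to 1; 1 stands for 25 cm of shift or 45 degrees of turn. Its arguments: {"type":"object","properties":{"increments":{"type":"array"},"fingers":{"type":"number"}},"required":["increments"]}

```bash
mkdir -p pics; ls
python3 - <<'E'
from bench import arm
import cv2,numpy as np
for n in("scene","side"):
    cv2.imwrite(f"pics/{n}0.png",arm.capture(n)[:,:,::-1]); c=arm.camera_info(n); print(n,np.round(c["intrinsics"],1).tolist(),np.round(-c["R"].T@c["t"],3))
s=arm.observe(); print(s["time_s"],s["tool_pos"],np.round(s["eef_rot"],3).tolist(),s["ft_force"],s["width"])
E
```

```text
pics
scene [[544.0, 0.0, 312.8], [0.0, 544.0, 237.3], [0.0, 0.0, 1.0]] [0.067 0.757 1.135]
side [[505.7, 0.0, 313.3], [0.0, 505.7, 232.1], [0.0, 0.0, 1.0]] [ 0.212 -1.096  0.695]
0.1 [0.18606589 0.69995307 0.24122706] [[0.257, 0.966, -0.0], [0.966, -0.257, -0.002], [-0.002, 0.0, -1.0]] [-0.51044881 -0.68267711 -0.40841686] 0.08554474543374734
```

View pics/scene0.png

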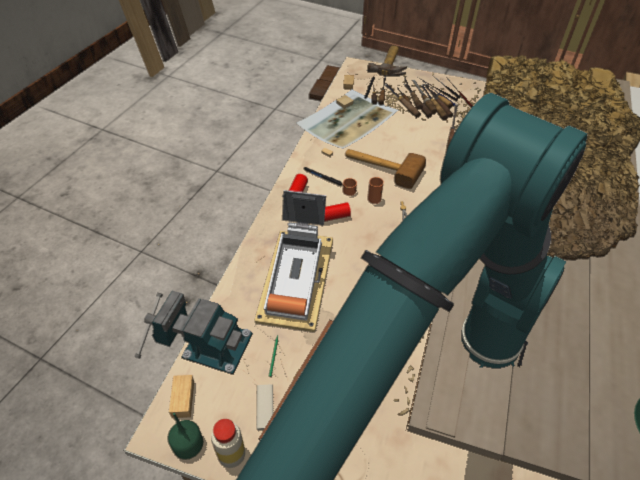

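View pics/side0.png

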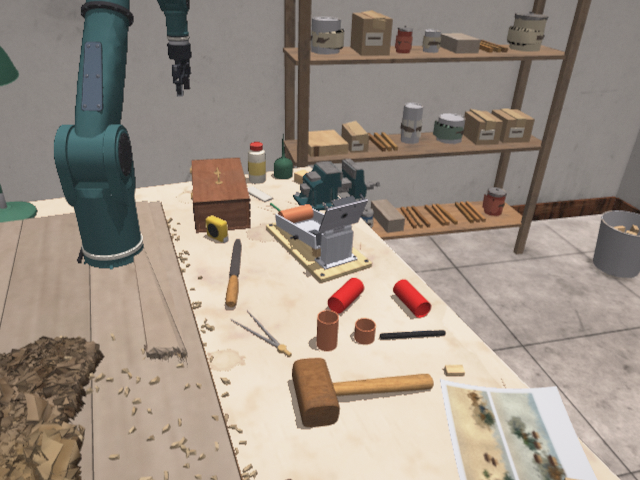

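The scene view shows the jig at about (300,280). The copper pipe in the gutter is at (288,305) and the open leaf at (303,208). There are two red pipes at (298,184) and (337,212), which are look-alikes lying on the bench. The copper one at the gutter foot is the one meant. I'll enlarge it to confirm and to get the jig corners.

Run:
```python
import cv2,numpy as np
a=cv2.imread("pics/scene0.png")[180:340,245:345]; b=cv2.imread("pics/side0.png")[190:290,255:385]
a=cv2.resize(a,None,fx=3.75,fy=3.75,interpolation=2); b=cv2.resize(b,None,fx=3.2,fy=3.2,interpolation=2)
o=np.zeros((600,800,3),np.uint8); o[:a.shape[0],:a.shape[1]]=a; o[:b.shape[0],380:380+b.shape[1]]=b
cv2.imwrite("pics/crop0.png",o)
```

```text
(no output)
```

View pics/crop0.png

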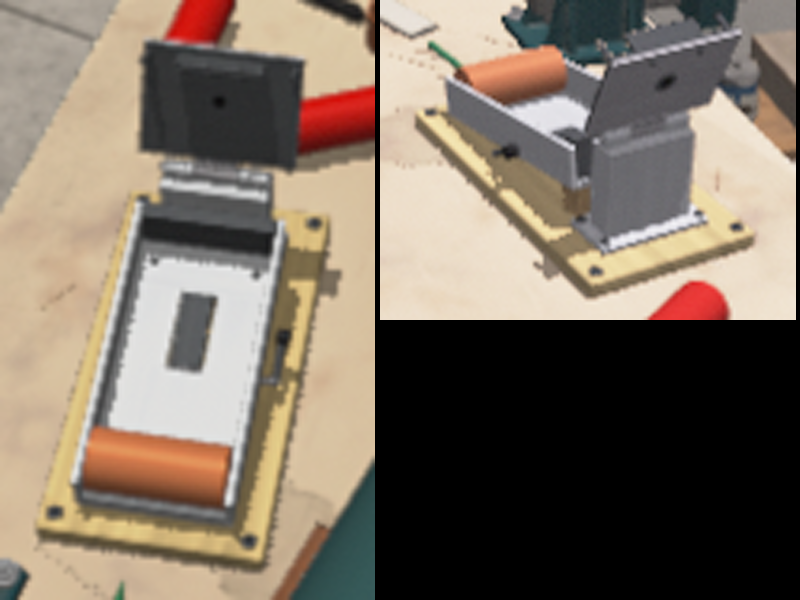

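The crop confirms the copper pipe resting across the gutter foot, around crop px (155,467). The slot with the catch is at (192,332). The leaf is leaning open, with its free edge from (145,42) to (303,60). Next I'll fit the jig pose.

```bash
cat > h.py <<'E'
import numpy as np,cv2
from bench import arm
S10,C10=np.sin(np.radians(10)),np.cos(np.radians(10))
def gut(x,y,z): return np.array([-.130+x*C10-z*S10,y,.020+x*S10+z*C10])
def leaf(r,y,n,th): return np.array([.098-r*np.cos(th)+n*np.sin(th),y,.101+r*np.sin(th)+n*np.cos(th)])
def world(p,pose):
    x,y,a=pose[:3]; c,s=np.cos(a),np.sin(a); p=np.asarray(p)
    return np.array([x+c*p[0]-s*p[1],y+s*p[0]+c*p[1],p[2]])
def proj(cam,X):
    q=cam["R"]@X+cam["t"]; q=cam["intrinsics"]@q; return q[:2]/q[2]
E
python3 - <<'E'
from h import *
from scipy.optimize import least_squares
cs=arm.camera_info("scene"); cd=arm.camera_info("side")
sc=lambda u,v:np.array([245+u/3.75,180+v/3.75])-.3
sd=lambda u,v:np.array([255+(u-380)/3.2,190+v/3.2])-.3
f=lambda *p:(lambda th:np.array(p))
obs=[(cs,sc(38,529),f(-.15,.075,.015)),(cs,sc(262,555),f(-.15,-.075,.015)),(cs,sc(328,213),f(.15,-.075,.015)),(cs,sc(133,195),f(.15,.075,.015)),
(cd,sd(590,287),f(.15,-.075,.015)),(cd,sd(753,237),f(.15,.075,.015)),(cd,sd(415,112),f(-.15,-.075,.015))]
for u,v,x,y in[(182,293,.161,.011),(217,296,.161,-.011),(167,368,.108,.011),(202,371,.108,-.011)]: obs.append((cs,sc(u,v),lambda th,x=x,y=y:gut(x,y,0)))
for u,v,r,y in[(145,42,.092,.055),(303,60,.092,-.055)]: obs.append((cs,sc(u,v),lambda th,r=r,y=y:leaf(r,y,-.003,th)))
res=lambda q:np.concatenate([proj(c,world(g(q[3]),q))-uv for c,uv,g in obs])
best=min((least_squares(res,[.1,.75,a,2.],loss='soft_l1') for a in np.arange(-3,3.2,1)),key=lambda r:r.cost)
q=best.x; print(q.round(4),np.degrees(q[2]),best.fun.reshape(-1,2).round(1).tolist()); np.save("pose.npy",q)
for n,p in dict(foot=gut(0,0,0),pipe=gut(.0225,0,.021),home=gut(.179,0,.021),edge=leaf(.092,0,0,q[3]),hinge=[.098,0,.101]).items(): print(n,world(p,q).round(4))
E
```

```text
[ 0.4968  0.0111 -1.269   1.9521] -72.71054263533897 [[-0.7, -0.7], [0.6, 1.4], [1.2, 0.3], [-0.1, -1.8], [0.9, -0.9], [1.7, -1.9], [-0.4, -0.8], [0.7, 0.9], [-0.3, 1.2], [0.8, -1.1], [-0.0, -0.7], [-0.3, -0.2], [0.7, 0.2]]
foot [0.4582 0.1352 0.02  ]
pipe [0.4637 0.1176 0.0446]
home [ 0.5095 -0.0296  0.0718]
edge [ 0.5361 -0.1152  0.1864]
hinge [ 0.5259 -0.0825  0.101 ]
```

```bash
cat >> h.py <<'E'
def rows(pts,yaw=True):
    """TCP waypoints (jig frame) -> send_rows numbers; tool y uphill"""
    q=np.load("pose.npy"); s=arm.observe(); R=np.array(s["eef_rot"]); p=np.array(s["tool_pos"])
    u=np.array([np.cos(q[2]),np.sin(q[2]),0]); v=R.T@u; roll=-np.degrees(np.arctan2(v[0],v[1]))/45
    j=lambda w:(lambda d:[np.cos(q[2])*d[0]+np.sin(q[2])*d[1],-np.sin(q[2])*d[0]+np.cos(q[2])*d[1],w[2]])(w-np.array([q[0],q[1],0]))
    print("t",round(s["time_s"],2),"jig tcp",np.round(j(p),4),"F",np.round(s["ft_force"],1),"w",round(s["width"],3),"zaxis",R[:,2].round(3))
    for x in pts: print([(R.T@(world(x,q)-p)/.25).round(3).tolist(),round(roll,3)])
E
python3 -c "
from h import *
rows([[-.168,0,.32],[-.168,0,.2],[-.168,0,.1]])"
```

```text
t 0.1 jig tcp [-0.7501 -0.092   0.2412] F [-0.5 -0.7 -0.4] w 0.086 zaxis [-0.    -0.002 -1.   ]
[[-1.776, 1.551, -0.311], np.float64(1.285)]
[[-1.775, 1.551, 0.169], np.float64(1.285)]
[[-1.774, 1.551, 0.569], np.float64(1.285)]
```

send_rows(
  increments=[
    [[0,0,-0.16],0],
    [[-0.12,0.1,-0.31],0.16],
    [[-0.25,0.22,-0.31],0.32],
    [[-0.37,0.33,-0.31],0.48],
    [[-0.5,0.44,-0.31],0.64],
  ],
  fingers=-1,
)

```text
time_s: 0.52
tool_pos: [0.2559, 0.5608, 0.3198]
eef_rot: [[0.693, 0.721, 0.0], [0.721, -0.693, -0.0], [0.0, 0.0, -1.0]]
ft_force: [0.8, -0.3, 0.3]
width: 0.0257
```

```bash
python3 -c "
from h import *
rows([[-.168,0,.32]])"
```

```text
t 0.52 jig tcp [-0.5965 -0.0667  0.3198] F [ 0.8 -0.3  0.3] w 0.026 zaxis [ 0. -0. -1.]
[[-0.594, 1.63, -0.0], np.float64(0.642)]
```

send_rows(
  increments=[
    [[-0.06,0.16,0],0.16],
    [[-0.12,0.32,0],0.32],
    [[-0.18,0.48,0],0.48],
    [[-0.23,0.64,0],0.64],
    [[-0.29,0.8,0],0.64],
  ],
)

```text
time_s: 0.93
tool_pos: [0.3478, 0.3731, 0.3196]
eef_rot: [[0.956, 0.294, 0.0], [0.294, -0.956, -0.001], [0.0, 0.001, -1.0]]
ft_force: [1.7, 0.7, 0.1]
width: -0.0005
```

```bash
python3 -c "
from h import *
rows([[-.168,0,.32]])"
```

```text
t 0.93 jig tcp [-0.39   -0.0347  0.3196] F [1.7 0.7 0.1] w -0.0 zaxis [ 0.    -0.001 -1.   ]
[[0.141, 0.887, -0.001], np.float64(-0.004)]
```

send_rows(
  increments=[
    [[0.03,0.16,0],0],
    [[0.06,0.32,0],0],
    [[0.09,0.48,0.1],0],
    [[0.12,0.64,0.22],0],
    [[0.14,0.78,0.36],0],
  ],
)

```text
time_s: 1.35
tool_pos: [0.4328, 0.2105, 0.2456]
eef_rot: [[0.956, 0.294, 0.003], [0.294, -0.956, 0.001], [0.004, -0.0, -1.0]]
ft_force: [0.5, 1.0, -0.8]
width: -0.0001
```

```bash
python3 -c "
from h import *
cv2.imwrite('pics/w1.png',arm.capture('wrist')[:,:,::-1])
c=arm.camera_info('wrist');q=np.load('pose.npy')
for n,p in dict(bl=[-.15,.075,.015],br=[-.15,-.075,.015],slot=gut(.161,0,0),lipL=gut(0,.0475,.008),lipR=gut(0,-.0475,.008),pipe=gut(.0225,0,.042)).items(): print(n,proj(c,world(p,q)).round(0))
rows([[-.180,0,.1],[-.175,0,.046]])"
```

```text
bl [402. 248.]
br [251. 249.]
slot [328. 420.]
lipL [375. 270.]
lipR [278. 271.]
pipe [327. 304.]
t 1.4 jig tcp [-0.2019 -0.0053  0.2407] F [ 1.2 -3.8 -2.6] w -0.0 zaxis [-0.003 -0.008 -1.   ]
[[0.025, 0.083, 0.563], np.float64(-0.016)]
[[0.027, 0.102, 0.779], np.float64(-0.016)]
```

View pics/w1.png

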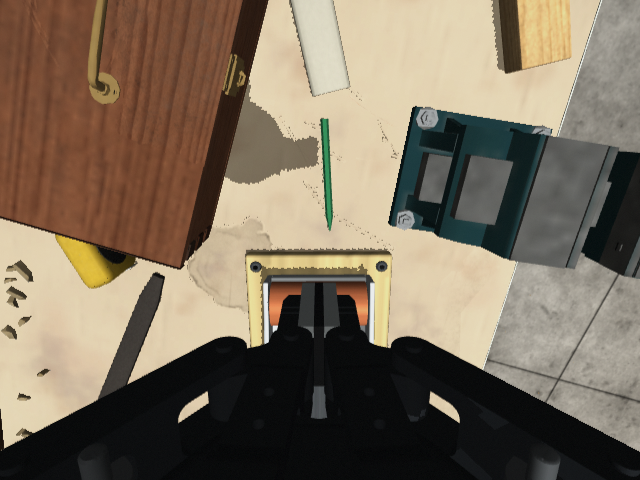

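The wrist view shows the jig's front edge at v≈250, with corners (247,252) and (390,252). That is a few px left of the prediction, but the arm was still settling. The closed fingers lie over the pipe's line and the vise is well clear on the right.

send_rows(
  increments=[
    [[0.02,0.05,0.14],0],
    [[0.025,0.065,0.28],0],
    [[0.025,0.065,0.42],0],
    [[0.025,0.065,0.5],0],
    [[0.025,0.065,0.5],0],
  ],
)

```text
time_s: 1.82
tool_pos: [0.4391, 0.1861, 0.1122]
eef_rot: [[0.959, 0.285, -0.011], [0.285, -0.959, -0.013], [-0.014, 0.009, -1.0]]
ft_force: [-0.6, -0.0, 0.7]
width: -0.0001
```

send_rows(
  increments=[
    [[0,0,0],0],
    [[0,0,0],0],
  ],
)

```text
time_s: 1.98
tool_pos: [0.4392, 0.1863, 0.1126]
eef_rot: [[0.958, 0.285, -0.011], [0.285, -0.958, -0.013], [-0.015, 0.009, -1.0]]
ft_force: [0.4, -0.1, 0.3]
width: 0.0
```

```bash
python3 -c "
from h import *
c=arm.camera_info('wrist')
cv2.imwrite('pics/w2.png',arm.capture('wrist')[:,:,::-1])
q=np.load('pose.npy')
for n,p in dict(bl=[-.15,.075,.015],br=[-.15,-.075,.015],lipL=gut(0,.0475,.008),lipR=gut(0,-.0475,.008),pipeL=gut(.0225,.045,.042),pipeR=gut(.0225,-.045,.042)).items(): print(n,proj(c,world(p,q)).round(0))
rows([[-.175,0,.046]])"
```

```text
bl [441. 287.]
br [213. 288.]
lipL [401. 322.]
lipR [253. 323.]
pipeL [408. 383.]
pipeR [247. 383.]
t 2.03 jig tcp [-0.1845 -0.0024  0.1132] F [-0.2 -0.3 -0.5] w -0.0 zaxis [-0.01  -0.012 -1.   ]
[[0.014, 0.036, 0.269], np.float64(-0.016)]
```

View pics/w2.png

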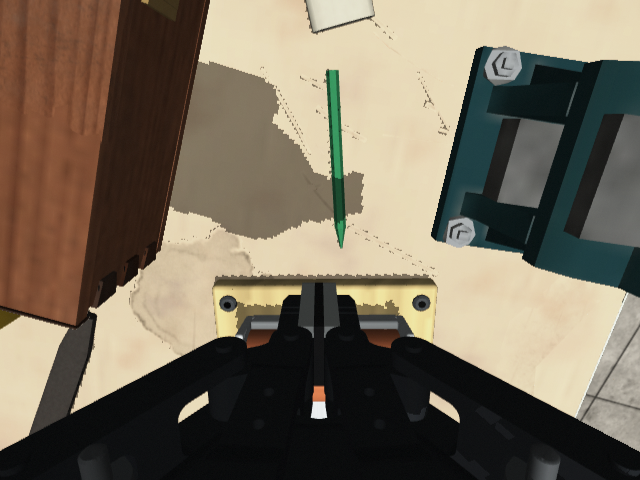

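The settled wrist view shows the base corners at (216,287) and (437,285), against predictions of 213 and 441. The jig fit is good to about 2 mm. Next: lower the fingers beyond the foot lip and push.

send_rows(
  increments=[
    [[0.01,0.03,0.09],-0.01],
    [[0.012,0.036,0.18],-0.016],
    [[0.012,0.036,0.265],-0.016],
    [[0.012,0.036,0.269],-0.016],
    [[0.012,0.036,0.269],-0.016],
  ],
)

```text
time_s: 2.45
tool_pos: [0.4448, 0.1784, 0.0466]
eef_rot: [[0.955, 0.297, -0.01], [0.297, -0.955, -0.011], [-0.013, 0.008, -1.0]]
ft_force: [0.5, -0.3, -0.0]
width: 0.0002
```

```bash
python3 -c "
from h import *
f=lambda x:[x,0,.011+.014+.020+(x+.011+.130)*np.tan(np.radians(10))]
rows([f(x) for x in (-.155,-.147,-.141,-.135,-.129)])"
```

```text
t 2.45 jig tcp [-0.1752 -0.      0.0466] F [ 0.5 -0.3 -0. ] w 0.0 zaxis [-0.01  -0.011 -1.   ]
[[0.0, 0.081, 0.017], np.float64(-0.0)]
[[0.0, 0.113, 0.012], np.float64(-0.0)]
[[0.0, 0.137, 0.007], np.float64(-0.0)]
[[0.0, 0.161, 0.003], np.float64(-0.0)]
[[0.0, 0.185, -0.001], np.float64(-0.0)]
```

send_rows(
  increments=[
    [[0,0.05,0],0],
    [[0,0.09,0],0],
    [[0,0.12,0],0],
    [[0,0.145,0],0],
    [[0,0.17,-0.003],0],
  ],
)

```text
time_s: 2.87
tool_pos: [0.4577, 0.1383, 0.0486]
eef_rot: [[0.955, 0.298, -0.009], [0.298, -0.955, -0.01], [-0.011, 0.007, -1.0]]
ft_force: [-0.9, 1.8, 2.1]
width: -0.0002
```

```bash
python3 -c "
from h import *
f=lambda x:[x,0,.011+.014+.020+(x+.011+.130)*np.tan(np.radians(10))]
rows([f(x) for x in (-.127,-.092,-.06)])"
```

```text
t 2.87 jig tcp [-0.133   0.0005  0.0486] F [-0.9  1.8  2.1] w -0.0 zaxis [-0.009 -0.01  -1.   ]
[[-0.002, 0.024, 0.005], np.float64(0.001)]
[[-0.002, 0.164, -0.019], np.float64(0.001)]
[[-0.003, 0.292, -0.041], np.float64(0.001)]
```

send_rows(
  increments=[
    [[0,0.035,0],0],
    [[0,0.065,-0.002],0],
    [[0,0.095,-0.007],0],
    [[0,0.125,-0.012],0],
    [[0,0.155,-0.018],0],
  ],
)

```text
time_s: 3.28
tool_pos: [0.4693, 0.1005, 0.0534]
eef_rot: [[0.955, 0.298, -0.009], [0.297, -0.955, -0.01], [-0.012, 0.007, -1.0]]
ft_force: [-0.9, 3.0, 2.1]
width: 0.0
```

send_rows(
  increments=[
    [[0,0.03,-0.004],0],
    [[0,0.06,-0.01],0],
    [[0,0.09,-0.015],0],
    [[0,0.12,-0.021],0],
    [[0,0.15,-0.026],0],
  ],
)

```text
time_s: 3.7
tool_pos: [0.4804, 0.0647, 0.0603]
eef_rot: [[0.954, 0.298, -0.01], [0.298, -0.955, -0.009], [-0.013, 0.006, -1.0]]
ft_force: [-1.4, 4.8, 2.8]
width: -0.0002
```

```bash
python3 -c "
from h import *
f=lambda x:[x,0,.011+.014+.020+(x+.011+.130)*np.tan(np.radians(10))]
rows([f(x) for x in (-.06,-.04,-.02,0,.01)])"
```

```text
t 3.7 jig tcp [-0.0561  0.0003  0.0603] F [-1.4  4.8  2.8] w -0.0 zaxis [-0.01  -0.009 -1.   ]
[[-0.001, -0.016, 0.004], np.float64(0.001)]
[[-0.001, 0.064, -0.01], np.float64(0.001)]
[[-0.002, 0.144, -0.023], np.float64(0.001)]
[[-0.002, 0.224, -0.037], np.float64(0.001)]
[[-0.002, 0.264, -0.044], np.float64(0.001)]
```

send_rows(
  increments=[
    [[0,0.025,-0.002],0],
    [[0,0.05,-0.007],0],
    [[0,0.075,-0.012],0],
    [[0,0.1,-0.016],0],
    [[0,0.125,-0.02],0],
  ],
)

```text
time_s: 4.12
tool_pos: [0.4899, 0.0341, 0.0656]
eef_rot: [[0.955, 0.298, -0.01], [0.298, -0.955, -0.009], [-0.013, 0.006, -1.0]]
ft_force: [0.1, 2.1, 1.2]
width: 0.0003
```

```bash
python3 -c "
from h import *
f=lambda x:[x,0,.011+.014+.020+(x+.011+.130)*np.tan(np.radians(10))]
rows([f(x) for x in (-.01,0,.01)])"
```

```text
t 4.12 jig tcp [-0.024   0.0003  0.0656] F [0.1 2.1 1.2] w 0.0 zaxis [-0.01  -0.009 -1.   ]
[[-0.001, 0.056, -0.01], np.float64(0.001)]
[[-0.001, 0.096, -0.017], np.float64(0.001)]
[[-0.001, 0.136, -0.023], np.float64(0.001)]
```

send_rows(
  increments=[
    [[0,0.02,-0.003],0],
    [[0,0.04,-0.007],0],
    [[0,0.06,-0.011],0],
    [[0,0.08,-0.014],0],
    [[0,0.1,-0.018],0],
  ],
)

```text
time_s: 4.53
tool_pos: [0.4978, 0.0094, 0.0703]
eef_rot: [[0.955, 0.298, -0.01], [0.298, -0.955, -0.01], [-0.012, 0.007, -1.0]]
ft_force: [0.4, -0.1, 0.9]
width: 0.0001
```

send_rows(
  increments=[
    [[0,0.01,-0.001],0],
    [[0,0.018,-0.002],0],
    [[0,0.024,-0.003],0],
    [[0,0.03,-0.004],0],
    [[0,0.036,-0.005],0],
  ],
)

```text
time_s: 4.95
tool_pos: [0.4998, 0.0026, 0.0715]
eef_rot: [[0.954, 0.299, -0.012], [0.299, -0.954, -0.008], [-0.013, 0.004, -1.0]]
ft_force: [-1.5, 8.6, 1.0]
width: 0.0003
```

```bash
python3 -c "
from h import *
f=lambda x:[x,0,.011+.014+.020+(x+.011+.130)*np.tan(np.radians(10))]
rows([f(x) for x in (.01,.012,.014)])"
```

```text
t 4.95 jig tcp [0.009  0.0003 0.0715] F [-1.5  8.6  1. ] w 0.0 zaxis [-0.012 -0.008 -1.   ]
[[-0.001, 0.004, -0.0], np.float64(0.003)]
[[-0.001, 0.012, -0.002], np.float64(0.003)]
[[-0.001, 0.02, -0.003], np.float64(0.003)]
```

send_rows(
  increments=[
    [[0,0.004,0],0],
    [[0,0.004,0],0],
    [[0,0.004,0],0],
  ],
)

```text
time_s: 5.2
tool_pos: [0.4999, 0.0027, 0.0715]
eef_rot: [[0.954, 0.3, -0.012], [0.3, -0.954, -0.007], [-0.014, 0.003, -1.0]]
ft_force: [-1.2, 4.7, 1.8]
width: 0.0001
```

send_rows(
  increments=[
    [[0,-0.004,0],0],
    [[0,-0.012,0],0],
    [[0,-0.025,0],0],
    [[0,-0.045,0],0],
    [[0,-0.07,0],0],
  ],
)

```text
time_s: 5.62
tool_pos: [0.4946, 0.0189, 0.0714]
eef_rot: [[0.954, 0.299, -0.012], [0.299, -0.954, -0.008], [-0.014, 0.004, -1.0]]
ft_force: [0.2, -0.2, -0.2]
width: -0.0001
```

```bash
python3 -c "
from h import *
rows([[-.02,0,.2]])"
```

```text
t 5.62 jig tcp [-0.0081  0.0002  0.0714] F [ 0.2 -0.2 -0.2] w -0.0 zaxis [-0.012 -0.008 -1.   ]
[[-0.008, -0.045, -0.514], np.float64(0.002)]
```

send_rows(
  increments=[
    [[0,-0.02,-0.1],0],
    [[0,-0.05,-0.24],0],
    [[0,-0.1,-0.4],0],
    [[0,-0.1,-0.54],0],
    [[0,-0.1,-0.7],0],
  ],
)

```text
time_s: 6.03
tool_pos: [0.4878, 0.0453, 0.2473]
eef_rot: [[0.953, 0.301, -0.014], [0.301, -0.954, -0.008], [-0.016, 0.004, -1.0]]
ft_force: [0.8, -0.7, -0.3]
width: 0.0002
```

Run:
```python
from h import *
a=arm.capture('scene')[:,:,::-1][175:335,245:345]; b=arm.capture('side')[:,:,::-1][190:290,255:385]; 
q=np.load('pose.npy')
for n in('scene','side'):
  c=arm.camera_info(n)
  for t,p in dict(homeL=gut(.179,.045,.042),homeR=gut(.179,-.045,.042),loR=gut(.158,-.045,.021),loL=gut(.158,.045,.021)).items(): print(n,t,((proj(c,world(p,q))-([245,175] if n=='scene' else [255,190]))*3.75+([0,0] if n=='scene' else [380,0])).round())
a=cv2.resize(a,None,fx=3.75,fy=3.75,interpolation=2); b=cv2.resize(b,None,fx=3.2,fy=3.2,interpolation=2)
o=np.zeros((600,800,3),np.uint8); o[:a.shape[0],:a.shape[1]]=a; o[:b.shape[0],380:380+b.shape[1]]=b
cv2.imwrite("pics/crop1.png",o)
rows([[-.02,0,.26]])
```

```text
scene homeL [135. 254.]
scene homeR [266. 271.]
scene loR [262. 313.]
scene loL [132. 296.]
side homeL [698. 106.]
side homeR [583. 136.]
side loR [570. 157.]
side loL [683. 127.]
t 6.13 jig tcp [-0.0335  0.0066  0.252 ] F [ 1.1 -0.2 -1. ] w -0.0 zaxis [ 0.001 -0.005 -1.   ]
[[-0.027, 0.054, -0.032], np.float64(0.004)]
```

View pics/crop1.png

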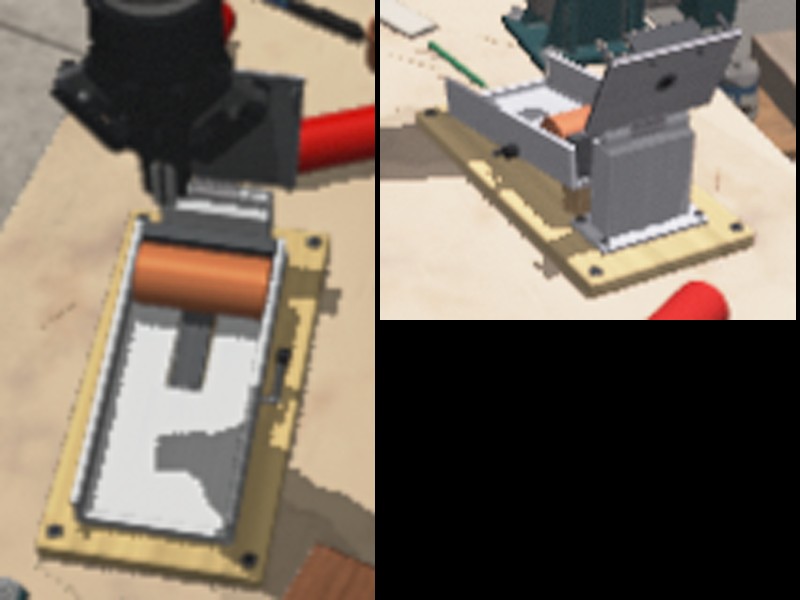

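The pipe now sits against the stop (crop (203,278)), where the home prediction puts it. It has stayed there unheld, with the catch slot visible behind it. Next: go over the leaf to its uphill side.

send_rows(
  increments=[
    [[-0.02,0.1,-0.08],0],
    [[-0.027,0.24,-0.12],0],
    [[-0.027,0.4,-0.12],0],
    [[-0.027,0.56,-0.12],0],
    [[-0.027,0.72,-0.12],0],
  ],
)

```text
time_s: 6.55
tool_pos: [0.5406, -0.1294, 0.2827]
eef_rot: [[0.954, 0.301, 0.001], [0.301, -0.954, -0.004], [-0.001, 0.004, -1.0]]
ft_force: [0.4, 0.3, 0.2]
width: 0.0
```

```bash
python3 -c "
from h import *
rows([[.18,0,.28],[.18,0,.17]])"
```

```text
t 6.55 jig tcp [1.472e-01 1.000e-04 2.827e-01] F [0.4 0.3 0.2] w 0.0 zaxis [ 0.001 -0.004 -1.   ]
[[-0.001, 0.131, 0.011], np.float64(0.005)]
[[-0.0, 0.129, 0.451], np.float64(0.005)]
```

send_rows(
  increments=[
    [[0,0.12,0],0],
    [[0,0.13,0.1],0],
    [[0,0.13,0.24],0],
    [[0,0.13,0.38],0],
    [[0,0.13,0.45],0],
  ],
)

```text
time_s: 6.97
tool_pos: [0.5478, -0.1599, 0.1663]
eef_rot: [[0.954, 0.301, -0.006], [0.301, -0.954, -0.003], [-0.006, 0.001, -1.0]]
ft_force: [-0.5, 1.0, -0.1]
width: -0.0002
```

Run:
```python
from h import *
def tcp(th,r=.075,pen=0): # downhill lower corner of the fingertip on the outer face
    p=leaf(r,0,.002-pen,th); return [p[0]+.011,0,p[2]+.011]
print([np.round(tcp(t),3).tolist() for t in (1.57,1.4,1.2,1.0,.8,.6,.4,.2,0)])
rows([[.14,0,.172],[.12,0,.175],tcp(1.57)])
```

```text
[[0.111, 0.0, 0.187], [0.098, 0.0, 0.186], [0.084, 0.0, 0.183], [0.07, 0.0, 0.176], [0.058, 0.0, 0.167], [0.048, 0.0, 0.156], [0.041, 0.0, 0.143], [0.036, 0.0, 0.129], [0.034, 0.0, 0.114]]
t 6.97 jig tcp [ 0.1784 -0.0022  0.1663] F [-0.5  1.  -0.1] w -0.0 zaxis [-0.006 -0.003 -1.   ]
[[0.009, -0.154, -0.023], np.float64(0.005)]
[[0.009, -0.234, -0.035], np.float64(0.005)]
[[0.009, -0.27, -0.083], np.float64(0.005)]
```

send_rows(
  increments=[
    [[0.009,-0.06,0],0],
    [[0.009,-0.11,-0.01],0],
    [[0.009,-0.16,-0.02],0],
    [[0.009,-0.2,-0.04],0],
    [[0.009,-0.24,-0.06],0],
  ],
)

```text
time_s: 7.38
tool_pos: [0.5322, -0.1013, 0.1824]
eef_rot: [[0.954, 0.301, -0.003], [0.301, -0.954, -0.004], [-0.004, 0.002, -1.0]]
ft_force: [1.1, -1.3, -1.5]
width: -0.0001
```

Run:
```python
from h import *
def tcp(th,r=.075,pen=0):
    p=leaf(r,0,.002-pen,th); return [p[0]+.011,0,p[2]+.011]
rows([tcp(t) for t in (1.57,1.4,1.2,1.0,.8)])
```

```text
t 7.38 jig tcp [0.1179 0.0004 0.1824] F [ 1.1 -1.3 -1.5] w -0.0 zaxis [-0.003 -0.004 -1.   ]
[[-0.001, -0.028, -0.019], np.float64(0.005)]
[[-0.001, -0.078, -0.016], np.float64(0.005)]
[[-0.001, -0.137, -0.001], np.float64(0.005)]
[[-0.001, -0.191, 0.024], np.float64(0.005)]
[[-0.0, -0.239, 0.06], np.float64(0.005)]
```

send_rows(
  increments=[
    [[0,-0.03,-0.017],0],
    [[0,-0.055,-0.017],0],
    [[0,-0.08,-0.016],0],
    [[0,-0.11,-0.009],0],
    [[0,-0.137,0],0],
  ],
)

```text
time_s: 7.8
tool_pos: [0.5225, -0.068, 0.1827]
eef_rot: [[0.954, 0.301, -0.001], [0.301, -0.954, -0.004], [-0.002, 0.003, -1.0]]
ft_force: [-0.2, -2.1, 1.3]
width: -0.0
```

Run:
```python
from h import *
def tcp(th,r=.075,pen=0):
    p=leaf(r,0,.002-pen,th); return [p[0]+.011,0,p[2]+.011]
rows([tcp(t) for t in (1.1,1.0,.9,.8,.7)])
```

```text
t 7.8 jig tcp [0.0831 0.001  0.1827] F [-0.2 -2.1  1.3] w -0.0 zaxis [-0.001 -0.004 -1.   ]
[[-0.004, -0.026, 0.012], np.float64(0.005)]
[[-0.004, -0.052, 0.026], np.float64(0.005)]
[[-0.004, -0.077, 0.043], np.float64(0.005)]
[[-0.004, -0.1, 0.062], np.float64(0.005)]
[[-0.004, -0.121, 0.083], np.float64(0.005)]
```

send_rows(
  increments=[
    [[-0.004,-0.026,0.012],0],
    [[-0.004,-0.052,0.026],0],
    [[-0.004,-0.077,0.043],0],
    [[-0.004,-0.1,0.062],0],
    [[-0.004,-0.121,0.083],0],
  ],
)

```text
time_s: 8.22
tool_pos: [0.5119, -0.0386, 0.1612]
eef_rot: [[0.954, 0.301, -0.002], [0.301, -0.954, -0.003], [-0.003, 0.002, -1.0]]
ft_force: [0.4, 0.1, 0.3]
width: 0.0001
```

Run:
```python
from h import *
def tcp(th,r=.075,pen=0):
    p=leaf(r,0,.002-pen,th); return [p[0]+.011,0,p[2]+.011]
rows([tcp(t) for t in (.6,.5,.4,.3,.2)])
```

```text
t 8.22 jig tcp [ 0.0519 -0.0004  0.1612] F [0.4 0.1 0.3] w 0.0 zaxis [-0.002 -0.003 -1.   ]
[[0.002, -0.015, 0.021], np.float64(0.005)]
[[0.002, -0.031, 0.046], np.float64(0.005)]
[[0.002, -0.045, 0.072], np.float64(0.005)]
[[0.002, -0.056, 0.1], np.float64(0.005)]
[[0.002, -0.064, 0.129], np.float64(0.005)]
```

send_rows(
  increments=[
    [[0.002,-0.015,0.021],0],
    [[0.002,-0.031,0.046],0],
    [[0.002,-0.045,0.072],0],
    [[0.002,-0.056,0.1],0],
    [[0.002,-0.064,0.129],0],
  ],
)

```text
time_s: 8.63
tool_pos: [0.507, -0.0228, 0.128]
eef_rot: [[0.953, 0.301, -0.003], [0.301, -0.953, -0.003], [-0.004, 0.002, -1.0]]
ft_force: [0.6, -0.2, 0.8]
width: -0.0001
```

Run:
```python
from h import *
a=arm.capture('side')[:,:,::-1][170:290,255:385]; b=arm.capture('scene')[:,:,::-1][175:335,245:345]
o=np.zeros((600,800,3),np.uint8); o[:600,:375]=cv2.resize(b,(375,600),interpolation=2); a=cv2.resize(a,None,fx=3.2,fy=3.2,interpolation=2); o[:a.shape[0],380:380+a.shape[1]]=a
cv2.imwrite("pics/crop2.png",o)
rows([[.034,0,.114],[.034,0,.11]])
```

```text
t 8.73 jig tcp [ 0.0353 -0.0012  0.1274] F [-0.2 -0.1 -0.3] w 0.0 zaxis [-0.006 -0.003 -1.   ]
[[0.005, -0.005, 0.054], np.float64(0.006)]
[[0.005, -0.005, 0.07], np.float64(0.006)]
```

View pics/crop2.png

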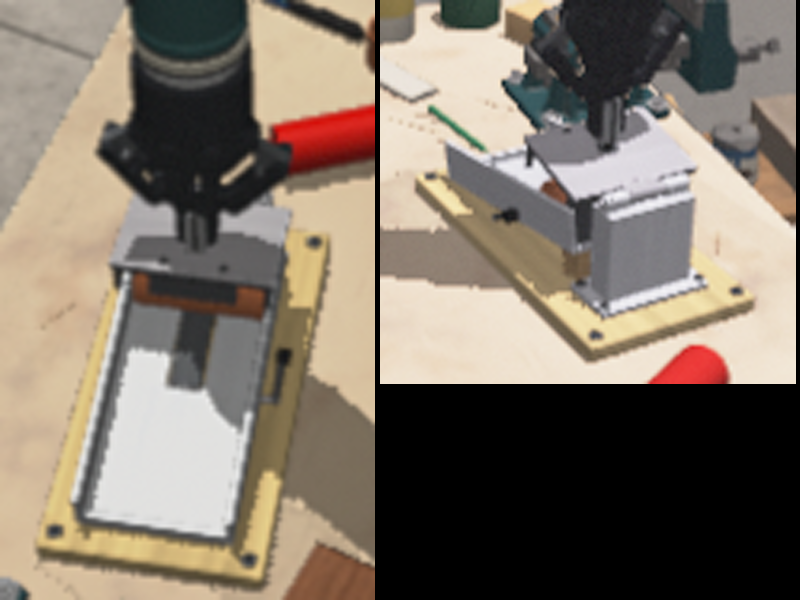

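The leaf is nearly over and the pipe is still home under it. I'll press down gently.

send_rows(
  increments=[
    [[0,-0.004,0.02],0],
    [[0,-0.006,0.035],0],
    [[0,-0.006,0.045],0],
    [[0,-0.006,0.052],0],
    [[0,-0.006,0.057],0],
  ],
)

```text
time_s: 9.15
tool_pos: [0.5058, -0.0216, 0.1139]
eef_rot: [[0.954, 0.301, -0.006], [0.301, -0.954, -0.002], [-0.006, 0.0, -1.0]]
ft_force: [-3.1, 0.5, 22.2]
width: -0.0002
```

send_rows(
  increments=[
    [[0,0,0.008],0],
    [[0,0,0.012],0],
    [[0,0,0.016],0],
    [[0,0,0.016],0],
  ],
)

```text
time_s: 9.48
tool_pos: [0.5058, -0.0216, 0.1137]
eef_rot: [[0.954, 0.3, -0.006], [0.3, -0.954, 0.001], [-0.005, -0.003, -1.0]]
ft_force: [-7.2, 2.4, 38.5]
width: 0.0001
```

send_rows(
  increments=[
    [[0,0,-0.02],0],
    [[0,0,-0.1],0],
    [[0,0,-0.25],0],
    [[0,-0.12,-0.4],0],
    [[0,-0.27,-0.5],0],
  ],
)

```text
time_s: 9.9
tool_pos: [0.4901, 0.0327, 0.2359]
eef_rot: [[0.956, 0.293, -0.002], [0.293, -0.956, -0.0], [-0.001, -0.0, -1.0]]
ft_force: [1.1, 1.7, 0.1]
width: -0.0002
```

send_rows(
  increments=[
    [[0,-0.15,-0.05],0],
    [[0,-0.3,-0.1],0],
    [[0,-0.45,-0.1],0],
    [[0,-0.6,-0.1],0],
    [[0,-0.6,-0.1],0],
  ],
)

```text
time_s: 10.32
tool_pos: [0.4436, 0.1844, 0.2612]
eef_rot: [[0.952, 0.305, -0.002], [0.305, -0.952, 0.004], [-0.001, -0.005, -1.0]]
ft_force: [0.2, -0.7, -0.4]
width: 0.0001
```

Run:
```python
from h import *
q=np.load('pose.npy')
I={n:arm.capture(n)[:,:,::-1] for n in('side','scene')}
a=I['side'][170:290,255:385]; b=I['scene'][175:335,245:345]
for n,o,f,du in(('scene',(245,175),3.75,0),('side',(255,170),3.2,380)):
  c=arm.camera_info(n)
  for y in(.055,-.055): print(n,y,[((proj(c,world(leaf(.092,y,.002,t),q))-o)*f+[du,0]).round().tolist() for t in(0,.05)])
o=np.zeros((600,800,3),np.uint8); o[:600,:375]=cv2.resize(b,(375,600),interpolation=2); a=cv2.resize(a,None,fx=3.2,fy=3.2,interpolation=2); o[:a.shape[0],380:380+a.shape[1]]=a
cv2.imwrite("pics/crop3.png",o); rows([])
```

```text
scene 0.055 [[109.0, 279.0], [109.0, 274.0]]
scene -0.055 [[273.0, 300.0], [273.0, 296.0]]
side 0.055 [[640.0, 123.0], [641.0, 118.0]]
side -0.055 [[521.0, 153.0], [522.0, 148.0]]
t 10.42 jig tcp [-0.1743  0.0004  0.261 ] F [ 0.6 -0.8 -0.8] w 0.0 zaxis [-0.002  0.    -1.   ]
```

View pics/crop3.png

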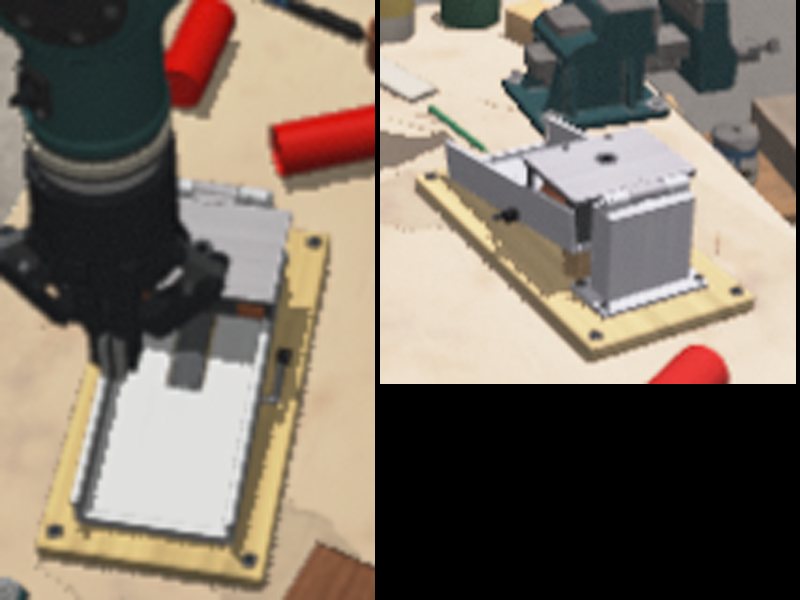

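The leaf's free corner is at crop (277,302), against (273,300) predicted for shut. The copper shows behind the lip, and nothing else has moved. I'll hand in.

```bash
python3 -c "
from bench import arm
print(arm.close_job())"
```

```text
the job is handed in; nothing more can be done
None
```

The drill jig is loaded: the pipe is home against the stop and the leaf is shut above it. The job was handed in at about 10.4 s of the 51 s, with the robot clear and touching nothing.

- **Pipe:** I pushed it up over the catch with closed fingertips. Pushing forces read 2 to 5 N, then 8.6 N when it met the stop. I then backed off, and it stayed at the home position unheld. I judged the catch to be up from the pipe holding there; I did not measure the catch itself.
- **Leaf:** Only then did I tip the leaf over from its uphill side and press it down. The fingertips stopped within 0.3 mm of the height expected for a shut leaf, and the force rose from 22 to 38.5 N with no further movement, close to the 40 N limit. After release, the visible corner of its free edge was within a few crop pixels (about 1 mm) of the shut prediction.
- **Other items:** Nothing else was touched, and nothing looked moved in the views I checked, which cover only the area round the jig.

No check failed. The one disagreement was the first close wrist view, which was about 8 px off because the arm was still settling. The next view, once settled, agreed to about 2 mm.

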